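# Change the batch of tappets in the test block

## Task

Slide the red keeper fully open, pull every worn tappet (copper-brown, red dot) out of the test block and put it in the blue bin, and seat every new steel tappet from the yellow mat fully home in a bore of its own, closed top up. When all are in, slide the keeper fully shut over them; leave the oil bottle, carton and piston alone.

Things in the scene. Friction and masses are not known exactly. Their poses are not given: they have to be found in the camera images.
- block: fixed aluminium block, 170 (x) x 300 (y) x 45 mm tall, origin at the centre of its underside, z up. Five blind bores along its y axis at x = -40 mm, 50 mm apart (y = -100 to 100), 35 mm diameter, 20 mm deep (floor 25 mm above the bench): a seated tappet stands 12 mm proud of the deck. Dark guide channels 77 mm high along x at both ends (beyond y = +-132 mm)
- keeper (a joint): red keeper bar that slides over the bores along the block's +x axis in the two guide channels; 0 = shut, lying centrally over the row of bores; 0.08 m = fully open (stop), clear of them. The bar is 34 (x) x 272 (y) x 6 mm, its underside 16 mm above the deck, so a tappet that is not down blocks it; about 2 N to slide, stays where it is left
- keeper_grip (a point): middle of the black upright grip on the keeper bar, 88 mm above the bench; the grip is 12 mm thick (block's x), 80 mm long (block's y), and runs from 67 to 102 mm above the bench; this point's axes are the block's
- mat: thin flat yellow mat (1 mm, nothing to bump into), 250 (x) x 170 (y) mm, on which the new tappets wait; origin at its centre on the bench
- bin: loose open blue plastic bin, 160 (x) x 140 (y) x 50 mm high, walls and floor 4 mm, open at the top; origin at the centre of its underside, z up
- oil: bystander: black oil bottle, 56 mm diameter, 110 mm tall, origin at its foot
- carton: bystander: white carton 75 x 100 x 55 mm, origin at the centre of its underside
- piston: bystander: piston with connecting rod lying on the bench, about 215 mm long along its y and 84 mm high, origin between them on the bench
- bore0 (a point): centre of the mouth of the bore at y = -100 mm of the block, in the deck plane, 45 mm above the bench; axes as the block's
- bore1 (a point): centre of the mouth of the bore at y = -50 mm of the block, in the deck plane, 45 mm above the bench; axes as the block's
- bore2 (a point): centre of the mouth of the bore at y = 0 mm of the block, in the deck plane, 45 mm above the bench; axes as the block's
- bore3 (a point): centre of the mouth of the bore at y = 50 mm of the block, in the deck plane, 45 mm above the bench; axes as the block's
- bore4 (a point): centre of the mouth of the bore at y = 100 mm of the block, in the deck plane, 45 mm above the bench; axes as the block's
- new0: new tappet (may be absent): bright steel, solid round bucket tappet, 34 mm diameter, 32 mm tall, bevelled foot (3 mm); origin at the centre of its underside, z up through its closed top; starts upright on the yellow mat
- new1: new tappet (may be absent): bright steel, solid round bucket tappet, 34 mm diameter, 32 mm tall, bevelled foot (3 mm); origin at the centre of its underside, z up through its closed top; starts upright on the yellow mat
- new2: new tappet (may be absent): bright steel, solid round bucket tappet, 34 mm diameter, 32 mm tall, bevelled foot (3 mm); origin at the centre of its underside, z up through its closed top; starts upright on the yellow mat
- new3: new tappet (may be absent): bright steel, solid round bucket tappet, 34 mm diameter, 32 mm tall, bevelled foot (3 mm); origin at the centre of its underside, z up through its closed top; starts upright on the yellow mat
- new4: new tappet (may be absent): bright steel, solid round bucket tappet, 34 mm diameter, 32 mm tall, bevelled foot (3 mm); origin at the centre of its underside, z up through its closed top; starts upright on the yellow mat
- worn0: worn tappet (may be absent): copper-brown with a red dot on top, solid round bucket tappet, 34 mm diameter, 32 mm tall, bevelled foot (3 mm); origin at the centre of its underside, z up through its closed top; starts seated in a bore under the keeper, standing 12 mm proud of the deck
- worn1: worn tappet (may be absent): copper-brown with a red dot on top, solid round bucket tappet, 34 mm diameter, 32 mm tall, bevelled foot (3 mm); origin at the centre of its underside, z up through its closed top; starts seated in a bore under the keeper, standing 12 mm proud of the deck
- worn2: worn tappet (may be absent): copper-brown with a red dot on top, solid round bucket tappet, 34 mm diameter, 32 mm tall, bevelled foot (3 mm); origin at the centre of its underside, z up through its closed top; starts seated in a bore under the keeper, standing 12 mm proud of the deck
- worn3: worn tappet (may be absent): copper-brown with a red dot on top, solid round bucket tappet, 34 mm diameter, 32 mm tall, bevelled foot (3 mm); origin at the centre of its underside, z up through its closed top; starts seated in a bore under the keeper, standing 12 mm proud of the deck
- worn4: worn tappet (may be absent): copper-brown with a red dot on top, solid round bucket tappet, 34 mm diameter, 32 mm tall, bevelled foot (3 mm); origin at the centre of its underside, z up through its closed top; starts seated in a bore under the keeper, standing 12 mm proud of the deck

How it is judged:
By the outcome, as a careful person would: the job done as asked, in the order asked, and still so for the second after the job is handed in, with the robot touching nothing.
Of new0, new1, new2, new3, new4 only 3 to 5 are there at a start; the rules pass over those that are not, and their reading is None.
Of worn0, worn1, worn2, worn3, worn4 only 1 to 2 are there at a start; the rules pass over those that are not, and their reading is None.
At some moment in a run one of new0, new1, new2, new3, new4 may be knocked a few centimetres aside while the robot is not near it.
It also fails if it takes over 210 s, if anything falls off the work surface, if the arm or the gripper's body presses on something with over 40 N, if the wrist force passes 120 N, or if a joint passes its speed limit or range.

## Robot

A 6-joint arm with a two-finger parallel gripper is mounted at the origin on the work surface. World frame = base frame: x ahead of the robot, y to its left, z up, the work surface at z = 0. Lengths are in m, angles in degrees, forces in N, time in s.
With the tool pointing down it reaches from about 0.25 to 0.725 m from the base axis. Payload 9.7 kg.
Tool frame: the origin (TCP) lies between the finger pads; the fingertips stand bot.tcp_to_tips ahead of it and the grasp point (between the pads) lies 2 mm behind it (bot.tcp_to_tips is the distance from the TCP to the fingertips, in m); z points along the fingers, y is the line along which they close (so a half turn about z gives the same grasp; the last joint's range is limited). The gripper opens to 85 mm and grips with 20 to 120 N. Pads are 22 mm wide; open, the fingers measure 114 mm over their backs; the gripper's body (76 mm by 85 mm) begins 54 mm behind the grasp point. The pads swing forward as they close: fully open they stand 13 mm farther back than shut.
Start: joints at [-75.63, 4.979, 10.078, 95.1, 0, 90], TCP at [0.136, -0.533, 0.248] pointing down, gripper open.
Joint ranges: [-179.16, 179.16], [-48.56, 103.87], [-65.8, 70.77], [-126.05, 130.52], [-82.76, 87.17], [-180, 180]. Speed limits (degrees/s): [127.2, 127.2, 147.25, 180, 180, 180].

## Interface

Orientations are given as [roll, pitch, yaw] about the fixed x, y, z axes, in that order (R = Rz(yaw) Ry(pitch) Rx(roll)).
In Python, from workcell import sensors, camera, camera_params, bot gives the robot as it stands.
- The arm moves only by the tool apply_moves, never from a script. Its argument "motion" is a list of rows, each an object with "jaw": the opening, from -1 (shut) to 1 (fully open); "xyz": the shift along the tool's x, y, z in mm, a list of three; "twist": the turn about the tool's z in rad. A call has 1 to 5 rows; each row is the pose to reach, as a shift and turn from the pose commanded when the call began, along the tool's axes at that moment; what a row does not reach only later rows make up. A row lasts 1/8 s, in which the tool goes at most 62.5 mm and 10.7 degrees, less where a joint would pass 70% of its speed; a pose out of reach is approached as far as the arm can. A call with a gripper value outside its range is refused whole. The fingers move at their own pace and stop on an object; "grip_force" is the grip in N (left out, the last holds). Time passes only in rows, so rows that repeat a pose let the fingers close. It gives the time, the measured TCP pose, the force, the opening and the grip force at its end, in the units of the state.
- sensors.get_obs(): the state, without advancing time (a new reading comes with each control period).
- camera(name): name is "scene" or "top" or "wrist"; returns (picture, depth): 400x640x3 uint8, red, green, blue; 400x640 float32, m along the optical axis (not along the pixel's ray), 0 where there is no reading.
- camera_params(name): a dict with "mtx" (3x3 intrinsics, pixels), "k1" (the pictures are not rectified: a ray, as slopes to the right and down, at radius r is drawn at 1 + k1 r^2 times it, then the intrinsics apply), "rvec" (rotation vector, rad) and "tvec" (3), from world to camera coordinates, as OpenCV has them. Camera axes: x right, y down, z forward; pixel columns grow to the right and rows downward; lengths in m; the calibration is good to about 2 mm. A picture is of the moment at which its call begins: read the wrist's pose just before it. camera_params takes no time and is no camera call; for the wrist camera it gives the pose at the moment of the call.
- bot.job_done(): hands the job in; it is judged then, once.
The state is a dict: "time": time; "q": joint angles; "qd": joint speeds; "joint_efforts": joint torques, N m; "ee_pos": TCP position; "tcp_rot": TCP orientation; "wrist_force": force on the tool from outside, world axes, zero at the start; "torque": the same for the moment, N m; "opening": finger opening in m; "grasp_force": force on a finger pad.
Only numpy, scipy, OpenCV 4.12 (cv2) and the standard library are available. Lean on these libraries where they do the work, as an engineer would, in place of code of your own. Each camera call takes 0.05 s, during which the arm holds its last target. There are 200 camera calls.

## Working session

There is one attempt and no reset: what is moved stays moved. The work goes in short steps, Python scripts to look and compute and a tool call to move; the robot and the scene stay as the last step left them, time stands still between calls to the robot, and variables do not carry over. Pictures are saved under pics/ and viewed, at most 14 in all, crops included, and the job is handed in when it is done.

Besides the shell and the picture viewer there is one more tool, called after "Call:" as name(argument=value, ...) on one line, values as JSON. apply_moves: Moves the arm, as the interface text tells. Its arguments: {"type":"object","properties":{"motion":{"type":"array","items":{"type":"object","properties":{"jaw":{"type":"number"},"xyz":{"type":"array","items":{"type":"number"}},"twist":{"type":"number"}}}},"grip_force":{"type":"number"}},"required":["motion"]}

```bash
ls; mkdir -p pics; cat > h.py <<'E'
import numpy as np, cv2
from workcell import sensors, camera, camera_params, bot
def save(n,f):
    P=camera_params(n); im,d=camera(n); cv2.imwrite('pics/'+f+'.png',im[:,:,::-1]); np.savez('pics/'+f+'.npz',im=im,d=d,**{k:np.array(v) for k,v in P.items()}); return im,d,P
def cloud(d,P):
    K=np.array(P['mtx'],float); k1=float(P['k1']); h,w=d.shape
    u,v=np.meshgrid(np.arange(w),np.arange(h))
    xd=(u-K[0,2])/K[0,0]; yd=(v-K[1,2])/K[1,1]; x,y=xd.copy(),yd.copy()
    for _ in range(20):
        s=1+k1*(x*x+y*y); x=xd/s; y=yd/s
    R=cv2.Rodrigues(np.array(P['rvec'],float).reshape(3,1))[0]; t=np.array(P['tvec'],float).ravel()
    c=np.stack([x*d,y*d,d],-1)
    return (c-t)@R   # R^T (c-t)
def load(f):
    z=np.load('pics/'+f+'.npz'); return z['im'],z['d'],cloud(z['d'],z)
E
python3 - <<'E'
from h import *
print(sensors.get_obs(), bot.tcp_to_tips)
save('top','t0');save('scene','s0')
for n in('top','scene','wrist'):
    P=camera_params(n);print(n,P)
E
```

```text
pics
{'time': 0.0, 'q': array([-7.56311308e+01,  5.01283092e+00,  1.00346194e+01,  9.50981726e+01,
       -5.48749157e-04,  9.00003795e+01]), 'qd': array([-0.00702144,  0.07593963, -0.04519846,  0.02749013, -0.00404027,
        0.0014481 ]), 'joint_efforts': array([ 5.48508524e-04, -5.20386350e+01,  4.64806044e+01,  1.62519672e-02,
       -5.11422354e-05,  4.96553992e-05]), 'ee_pos': array([ 0.13643953, -0.53260842,  0.24756791]), 'tcp_rot': array([-1.79923616e+02,  5.49254594e-04,  1.43684905e+01]), 'wrist_force': array([ 0.43396747, -0.43054572,  0.82045862]), 'torque': array([-0.01665849, -0.00137665, -0.00312574]), 'grasp_force': 0.0, 'opening': 0.08583355440597233} 0.017
top {'mtx': array([[423.42529406,   0.        , 323.12866173],
       [  0.        , 423.42529406, 199.10414827],
       [  0.        ,   0.        ,   1.        ]]), 'k1': 0.039918530451197635, 'rvec': array([ 2.18419043, -2.12050058,  0.13308661]), 'tvec': array([-0.02963086,  0.60242413,  1.14171773])}
scene {'mtx': array([[395.3343391 ,   0.        , 318.29648605],
       [  0.        , 395.3343391 , 195.30914542],
       [  0.        ,   0.        ,   1.        ]]), 'k1': 0.01990564193916945, 'rvec': array([ 0.99498014,  2.29661552, -1.18879688]), 'tvec': array([ 0.42925689, -0.1952129 ,  1.49281503])}
wrist {'mtx': array([[307.64025607,   0.        , 318.50433061],
       [  0.        , 307.64025607, 199.67857536],
       [  0.        ,   0.        ,   1.        ]]), 'k1': -0.035821099436737974, 'rvec': array([-2.27619491,  1.7670154 ,  0.28186816]), 'tvec': array([-0.5480946 , -0.03886927,  0.38025477])}
```

View pics/t0.png

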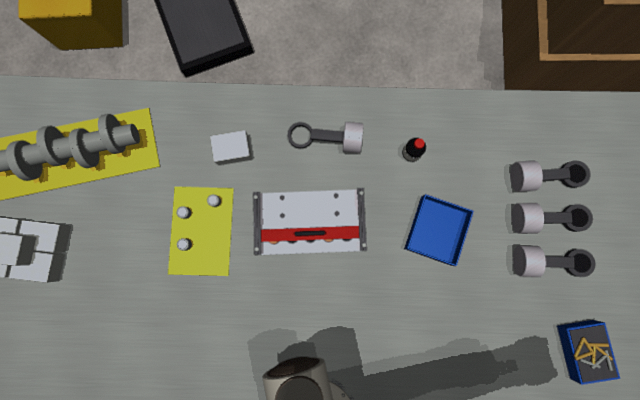

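View pics/s0.png

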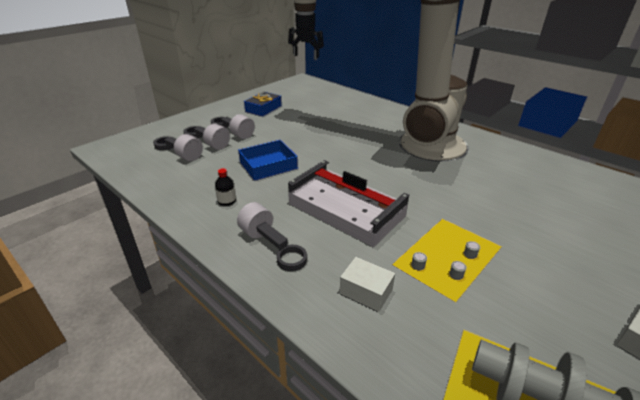

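```bash
python3 - <<'E'
from h import *
im,d,p=load('t0')
i=im.astype(int);z=p[...,2]
def blob(m,name):
    n,l,s,c=cv2.connectedComponentsWithStats(m.astype(np.uint8))
    for k in range(1,n):
        if s[k,4]<25: continue
        q=p[l==k]; r=cv2.minAreaRect((q[:,:2]*1000).astype(np.float32))
        print(name,c[k].round(),s[k,4],q.mean(0).round(4),np.percentile(q[:,2],[5,95]).round(4),[np.round(a,1) for a in r])
reg=np.zeros(z.shape,bool);reg[95:300,165:480]=1
blob(reg&(i[...,0]>130)&(i[...,1]<60),'red')
blob(reg&(abs(z-.077)<.004),'guides')
blob(reg&(z>.040)&(z<.05),'deck')
m=reg.copy();m[:,240:]=0
blob(m&(z>.028)&(z<.036),'tap')
blob(reg&(i[...,2]>100)&(i[...,0]<70),'bin')
blob(m&(i[...,0]>150)&(i[...,2]<80),'mat')
blob(reg&(abs(z-.102)<.004),'grip/oil')
E
python3 -c "
import cv2
a=cv2.imread('pics/t0.png')[175:270,160:480];cv2.imwrite('pics/t0c.png',cv2.resize(a,(800,238),interpolation=cv2.INTER_CUBIC))"
```

```text
red [419. 143.] 66 [ 0.7523 -0.263   0.1082] [0.1042 0.1116] [array([ 752.9, -263.5]), array([22.5, 22. ]), np.float64(46.2)]
red [310. 233.] 950 [0.5051 0.0191 0.0714] [0.0619 0.069 ] [array([485.4,  19.3]), array([ 72.3, 260. ]), np.float64(3.8)]
guides [353. 134.] 221 [ 0.7815 -0.0899  0.0776] [0.0736 0.0806] [array([783. , -89.9]), array([49.3, 57.7]), np.float64(86.8)]
guides [410. 144.] 30 [ 0.7579 -0.2459  0.0763] [0.0733 0.0799] [array([ 761.4, -247.9]), array([12.9, 35.9]), np.float64(64.0)]
guides [418. 151.] 49 [ 0.7392 -0.268   0.0769] [0.0736 0.0807] [array([ 741.7, -270.7]), array([18.2, 41.3]), np.float64(26.1)]
guides [362. 219.] 308 [ 0.5489 -0.1185  0.0757] [0.0733 0.079 ] [array([ 548.5, -117.4]), array([167.5,  18.4]), np.float64(3.6)]
guides [257. 224.] 306 [0.5257 0.1639 0.0756] [0.0734 0.0789] [array([529.5, 162.9]), array([167. ,  18.6]), np.float64(3.6)]
deck [327. 135.] 312 [ 0.7856 -0.0175  0.0435] [0.0404 0.047 ] [array([785.7, -17.9]), array([94.2, 30.4]), np.float64(86.1)]
deck [309. 209.] 3245 [0.5728 0.0261 0.0437] [0.0407 0.0471] [array([573.1,  25.9]
[... 718 characters left out ...]
 ] [0.0285 0.0342] [array([592.2, 298.6]), array([31.2, 30.5]), np.float64(30.6)]
tap [182. 212.] 95 [0.556 0.38  0.031] [0.0286 0.0341] [array([555., 380.]), array([30.7, 32.8]), np.float64(2.3)]
tap [182. 244.] 92 [0.467  0.3723 0.0308] [0.0283 0.0341] [array([466.5, 372.7]), array([30.3, 30.9]), np.float64(4.9)]
bin [438. 230.] 2613 [ 0.5279 -0.3366  0.0122] [-0.0013  0.0487] [array([ 533.7, -221.5]), array([393.7, 185.1]), np.float64(86.9)]
mat [201. 232.] 4669 [0.5028 0.331  0.0033] [-0.0045  0.0033] [array([509.3, 199.8]), array([248.8, 439.1]), np.float64(0.2)]
grip/oil [310. 233.] 103 [0.5046 0.0183 0.1008] [0.0983 0.1035] [array([504.7,  20.8]), array([10.7, 75.9]), np.float64(1.7)]
```

View pics/t0c.png

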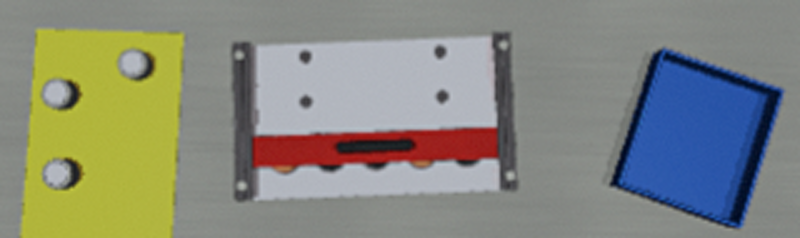

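Call:
apply_moves(motion=[{"jaw": 1,"xyz": [45,-40,0],"twist": -0.15},{"jaw": 1,"xyz": [90,-80,0],"twist": -0.3},{"jaw": 1,"xyz": [135,-120,0],"twist": -0.45},{"jaw": 1,"xyz": [180,-160,0],"twist": -0.6},{"jaw": 1,"xyz": [220,-200,0],"twist": -0.7}])

```text
time: 0.72
ee_pos: [0.3006, -0.2827, 0.248]
tcp_rot: [-180.0, -0.0, 54.7]
wrist_force: [0.7, -1.2, 0.5]
opening: 0.0855
grasp_force: 0.0
```

```bash
cat >> h.py <<'E'
from scipy.spatial.transform import Rotation as Ro
def to(x,y,z,yaw=None):
    o=sensors.get_obs(); R=Ro.from_euler('xyz',o['tcp_rot'],degrees=True)
    s=R.inv().apply(np.array([x,y,z])-o['ee_pos'])*1000
    tw=None if yaw is None else round(float(np.radians(-(yaw-o['tcp_rot'][2]))),3)
    print('t',round(o['time'],2),'at',o['ee_pos'].round(4),o['tcp_rot'].round(2),'F',o['wrist_force'].round(1),'op',round(o['opening'],4),'shift',s.round(1),'twist',tw)
E
python3 -c "
from h import *
to(.46,.02,.25,93.8)"
```

```text
t 0.72 at [ 0.3006 -0.2827  0.248 ] [-1.80e+02 -1.00e-02  5.47e+01] F [ 0.7 -1.2  0.5] op 0.0855 shift [339.1 -44.8  -1.9] twist -0.682
```

Call:
apply_moves(motion=[{"jaw": 1,"xyz": [60,-10,0],"twist": -0.15},{"jaw": 1,"xyz": [120,-20,0],"twist": -0.3},{"jaw": 1,"xyz": [180,-30,0],"twist": -0.45},{"jaw": 1,"xyz": [240,-36,0],"twist": -0.6},{"jaw": 1,"xyz": [300,-40,0],"twist": -0.68}])

```text
time: 1.35
ee_pos: [0.4422, -0.015, 0.2483]
tcp_rot: [180.0, 0.0, 93.7]
wrist_force: [1.1, -1.4, -0.3]
opening: 0.0855
grasp_force: 0.0
```

```bash
python3 -c "
from h import *
im,d,P=save('wrist','w0')
to(.505,.0205,.16,93.8)
p=cloud(d,P);i=im.astype(int);z=p[...,2]
for m in [(abs(z-.102)<.004)&(i.max(2)<90),(abs(z-.067)<.004)&(i[...,0]>110)&(i[...,1]<60)]:
  q=p[m]; print(len(q),q.mean(0).round(4),cv2.minAreaRect((q[:,:2]*1000).astype(np.float32)))
"
```

```text
t 1.4 at [ 0.4448 -0.0102  0.2473] [ 1.7996e+02 -1.3000e-01  9.4040e+01] F [-3.1  3.1 -2.7] op 0.0854 shift [26.2 62.1 87.4] twist 0.004
1164 [0.5049 0.0255 0.1008] ((505.50494384765625, 23.519729614257812), (12.339641571044922, 78.31980895996094), 3.4951231479644775)
4602 [0.499  0.0966 0.0664] ((502.2376403808594, 69.88932037353516), (33.79932403564453, 170.35984802246094), 3.6833434104919434)
```

View pics/w0.png

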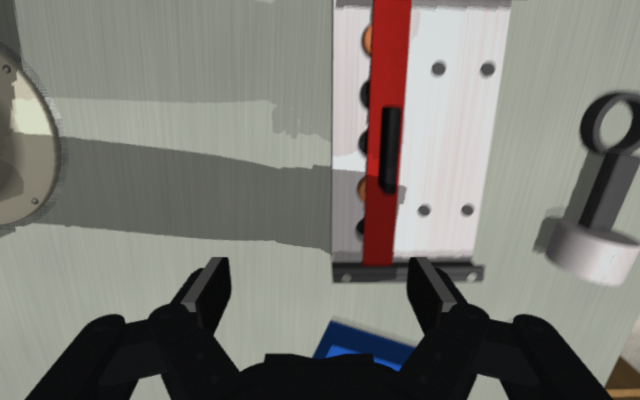

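Call:
apply_moves(motion=[{"jaw": 1,"xyz": [26,62,40],"twist": 0},{"jaw": 1,"xyz": [27,61.5,60],"twist": 0.004},{"jaw": 1,"xyz": [27,61.5,110],"twist": 0.004},{"jaw": 1,"xyz": [27,61.5,145],"twist": 0.004},{"jaw": 1,"xyz": [27,61.5,155],"twist": 0.004}])

```text
time: 2.02
ee_pos: [0.5001, 0.0135, 0.0909]
tcp_rot: [-179.8, -0.0, 93.2]
wrist_force: [0.1, -0.4, -0.1]
opening: 0.0856
grasp_force: 0.0
```

Call:
apply_moves(motion=[{"jaw": 0,"xyz": [0,0,0]},{"jaw": -0.5,"xyz": [0,0,0]},{"jaw": -1,"xyz": [0,0,0]},{"jaw": -1,"xyz": [0,0,0]},{"jaw": -1,"xyz": [0,0,0]}], grip_force=40)

```text
validation failed for argument at $.mo...
```

```bash
python3 -c "
from h import *
to(.505+.08,.022+.0053,.092,93.8)"
```

```text
t 2.02 at [0.5001 0.0135 0.0909] [-1.7977e+02 -1.0000e-02  9.3210e+01] F [ 0.1 -0.4 -0.1] op 0.0856 shift [ 9.  85.5 -1.5] twist -0.01
```

Call:
apply_moves(motion=[{"jaw": 1,"xyz": [8,5,-1],"twist": -0.01},{"jaw": 0,"xyz": [8,5,-1],"twist": -0.01},{"jaw": -1,"xyz": [8,5,-1],"twist": -0.01},{"jaw": -1,"xyz": [8,5,-1],"twist": -0.01},{"jaw": -1,"xyz": [8,5,-1],"twist": -0.01}], grip_force=40)

```text
time: 2.65
ee_pos: [0.5061, 0.0218, 0.0946]
tcp_rot: [180.0, 0.0, 93.8]
wrist_force: [1.8, -0.1, -0.3]
opening: 0.0125
grasp_force: 0.9
```

```bash
python3 -c "
from h import *
to(.505+.08,.022+.0053,.092,93.8)"
```

```text
t 2.65 at [0.5061 0.0218 0.0946] [179.98   0.    93.77] F [ 1.8 -0.1 -0.3] op 0.0125 shift [ 0.3 79.1  2.6] twist -0.0
```

Call:
apply_moves(motion=[{"jaw": -1,"xyz": [0,12,0],"twist": 0},{"jaw": -1,"xyz": [0,28,0],"twist": 0},{"jaw": -1,"xyz": [0,46,0],"twist": 0},{"jaw": -1,"xyz": [0,62,0],"twist": 0},{"jaw": -1,"xyz": [0,72,0],"twist": 0}])

```text
time: 3.28
ee_pos: [0.5788, 0.0266, 0.0946]
tcp_rot: [-180.0, -0.0, 93.8]
wrist_force: [-44.1, -2.7, 21.9]
opening: 0.0113
grasp_force: 43.6
```

Call:
apply_moves(motion=[{"jaw": -1,"xyz": [0,2,0],"twist": 0},{"jaw": -1,"xyz": [0,4,0],"twist": 0},{"jaw": -1,"xyz": [0,6,0],"twist": 0},{"jaw": -1,"xyz": [0,8,0],"twist": 0},{"jaw": -1,"xyz": [0,9,0],"twist": 0}])

```text
time: 3.9
ee_pos: [0.579, 0.0267, 0.0945]
tcp_rot: [-179.0, -0.0, 93.8]
wrist_force: [-54.8, -3.2, 33.6]
opening: 0.0114
grasp_force: 49.2
```

Call:
apply_moves(motion=[{"jaw": -1,"xyz": [0,-9,0],"twist": 0},{"jaw": 0,"xyz": [0,-9,0],"twist": 0},{"jaw": 0,"xyz": [0,-9,0],"twist": 0},{"jaw": 0,"xyz": [0,-9,-50],"twist": 0},{"jaw": 0,"xyz": [0,-60,-100],"twist": 0}])

```text
time: 4.53
ee_pos: [0.5345, 0.0237, 0.188]
tcp_rot: [-179.9, -0.0, 93.8]
wrist_force: [-0.8, 0.1, 1.1]
opening: 0.043
grasp_force: 0.0
```

```bash
python3 -c "
from h import *
to(.47,-.14,.25,93.8)"
```

```text
t 4.53 at [0.5345 0.0237 0.188 ] [-179.94   -0.     93.78] F [-0.8  0.1  1.1] op 0.043 shift [-159.1  -75.2  -61.9] twist -0.0
```

Call:
apply_moves(motion=[{"jaw": 0.3,"xyz": [-40,-20,-20],"twist": 0},{"jaw": 0.3,"xyz": [-100,-50,-50],"twist": 0},{"jaw": 0.3,"xyz": [-159,-70,-65],"twist": 0},{"jaw": 0.3,"xyz": [-159,-70,-65],"twist": 0},{"jaw": 0.3,"xyz": [-159,-70,-65],"twist": 0}])

```text
time: 5.15
ee_pos: [0.4743, -0.1401, 0.2529]
tcp_rot: [180.0, -0.0, 93.7]
wrist_force: [-0.1, 0.1, 0.1]
opening: 0.0556
grasp_force: 0.0
```

```bash
cat >> h.py <<'E'
def tops(im,p,zlo,zhi,name,copper,region):
    i=im.astype(int); m=(p[...,2]>zlo)&(p[...,2]<zhi)&(p[...,0]>region[0])&(p[...,0]<region[1])&(p[...,1]>region[2])&(p[...,1]<region[3])
    if copper: m&=(i[...,0]-i[...,2]>30)
    n,l,s,c=cv2.connectedComponentsWithStats(m.astype(np.uint8))
    for k in range(1,n):
        if s[k,4]<60: continue
        q=p[l==k]; (x,y),r=cv2.minEnclosingCircle((q[:,:2]*1000).astype(np.float32))
        print(name,c[k].round(),s[k,4],'mean',(q.mean(0)*1000).round(1),'circ',round(x,1),round(y,1),round(r,1))
E
python3 -c "
from h import *
im,d,P=save('wrist','w1'); p=cloud(d,P)
to(0,0,0)
tops(im,p,.051,.063,'worn',1,(.46,.54,-.12,.2))
im,d,P=save('top','t1'); p=cloud(d,P)
tops(im,p,.051,.063,'wornT',1,(.46,.54,-.12,.2))
tops(im,p,.028,.036,'newT',0,(.38,.65,.24,.44))
# dark bores
"
```

```text
t 5.2 at [ 0.4744 -0.1393  0.2525] [-1.7998e+02 -3.0000e-02  9.3760e+01] F [-0.4  1.   0. ] op 0.0554 shift [ 169.9 -464.1  252.8] twist None
worn [354.  67.] 988 mean [502.5 -26.9  56.4] circ 502.7 -26.9 16.9
wornT [328. 235.] 113 mean [501.9 -28.9  55.6] circ 501.8 -28.9 16.0
wornT [273. 237.] 114 mean [492.1 119.8  55.3] circ 492.1 119.8 16.4
newT [212. 200.] 93 mean [591.5 298.2  31.1] circ 591.7 298.7 16.6
newT [182. 212.] 90 mean [556.  379.9  30.8] circ 555.8 380.9 16.7
newT [182. 244.] 98 mean [467.  372.8  31. ] circ 467.2 372.5 16.4
```

View pics/w1.png

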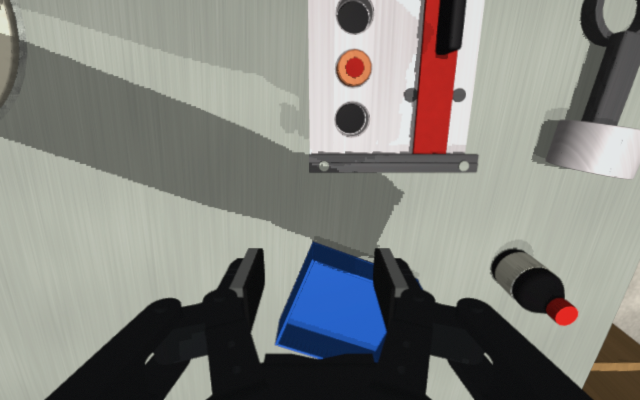

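Call:
apply_moves(motion=[{"jaw": 0.3,"xyz": [55,18,40],"twist": 0},{"jaw": 0.3,"xyz": [108.7,35.3,80],"twist": 0},{"jaw": 0.3,"xyz": [108.7,35.3,120],"twist": 0},{"jaw": 0.3,"xyz": [108.7,35.3,155],"twist": 0},{"jaw": 0.3,"xyz": [108.7,35.3,165],"twist": 0}])

```text
time: 5.88
ee_pos: [0.5007, -0.0271, 0.0853]
tcp_rot: [-179.8, -0.0, 93.9]
wrist_force: [-0.6, -0.4, 0.2]
opening: 0.0557
grasp_force: 0.0
```

```bash
python3 -c "
from h import *
to(.5025,-.0285,.062,93.8)
im,d,P=save('wrist','w2'); to(.5025,-.0285,.062,93.8)"
```

```text
t 5.88 at [ 0.5007 -0.0271  0.0853] [-1.7975e+02 -4.0000e-02  9.3930e+01] F [-0.6 -0.4  0.2] op 0.0557 shift [-1.5  1.8 23.3] twist 0.002
t 5.92 at [ 0.501  -0.0276  0.0857] [-1.798e+02 -3.000e-02  9.389e+01] F [-0.8  0.7 -1.6] op 0.0556 shift [-1.   1.5 23.7] twist 0.002
```

View pics/w2.png

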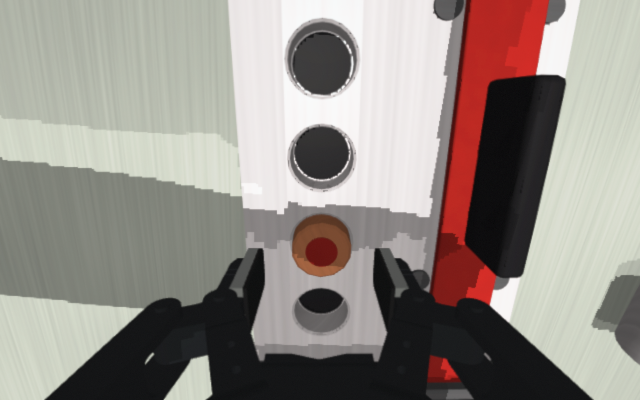

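Call:
apply_moves(motion=[{"jaw": 0.3,"xyz": [-0.5,1,12],"twist": 0},{"jaw": 0.3,"xyz": [-0.5,1,22],"twist": 0},{"jaw": 0.3,"xyz": [-0.5,1,24],"twist": 0},{"jaw": -0.4,"xyz": [-0.5,1,24],"twist": 0},{"jaw": -0.4,"xyz": [-0.5,1,24],"twist": 0}], grip_force=60)

```text
time: 6.55
ee_pos: [0.5027, -0.0294, 0.0649]
tcp_rot: [-180.0, 0.0, 93.8]
wrist_force: [-4.5, 0.2, 5.6]
opening: 0.0311
grasp_force: 58.9
```

Call:
apply_moves(motion=[{"jaw": -0.4,"xyz": [0,0,0],"twist": 0},{"jaw": -0.4,"xyz": [0,0,0],"twist": 0}])

```text
time: 6.8
ee_pos: [0.5027, -0.0294, 0.0649]
tcp_rot: [-180.0, 0.0, 93.8]
wrist_force: [-5.4, -0.0, 5.6]
opening: 0.0307
grasp_force: 58.9
```

```bash
python3 - <<'E'
from h import *
to(.535,-.331,.16,93.8)
im,d,p=load('w2')
# bores: deck mask holes -> ellipses mapped onto z=.045 plane
z=p[...,2]; print('deck z',np.median(z[(z>.03)&(z<.055)]))
g=cv2.cvtColor(im,cv2.COLOR_RGB2GRAY)
P=np.load('pics/w2.npz')
one=cloud(np.ones_like(d),P); R=cv2.Rodrigues(P['rvec'])[0]; C=-(R.T@P['tvec'].ravel())
ray=one-C; q=C+ray*((.045-C[2])/ray[...,2])[...,None]
m=((g<100)|(z<.040)).astype(np.uint8)
m[:,:230]=0;m[:,430:]=0;m[235:]=0
n,l,s,c=cv2.connectedComponentsWithStats(m)
for k in range(1,n):
    if s[k,4]>400:
        v=q[l==k]; (x,y),r=cv2.minEnclosingCircle((v[:,:2]*1000).astype(np.float32)); print(c[k].round(),s[k,4],x,y,r)
E
```

```text
t 6.8 at [ 0.5027 -0.0294  0.0649] [-1.7998e+02  1.0000e-02  9.3770e+01] F [-5.4 -0.   5.6] op 0.0307 shift [-303.1   12.4  -95. ] twist -0.001
deck z 0.04428277264061136
[322.  59.] 3988 495.8755187988281 72.3923110961914 17.21254539489746
[234. 167.] 1478 449.6585388183594 26.669044494628906 51.668251037597656
[321. 156.] 3044 499.1319274902344 23.971227645874023 16.982851028442383
[321. 226.] 905 502.2315673828125 -21.192367553710938 16.418628692626953
```

Call:
apply_moves(motion=[{"jaw": -0.4,"xyz": [0,0,-8],"twist": 0},{"jaw": -0.4,"xyz": [0,0,-20],"twist": 0},{"jaw": -0.4,"xyz": [0,0,-45],"twist": 0},{"jaw": -0.4,"xyz": [0,0,-75],"twist": 0},{"jaw": -0.4,"xyz": [0,0,-75],"twist": 0}])

```text
time: 7.42
ee_pos: [0.5047, -0.0293, 0.1423]
tcp_rot: [179.7, 0.0, 93.8]
wrist_force: [0.6, 0.3, -1.1]
opening: 0.0305
grasp_force: 59.6
```

```bash
python3 - <<'E'
from h import *
im,d,P=save('wrist','w3'); to(.535,-.331,.14,93.8)
E
```

```text
t 7.47 at [ 0.504  -0.0293  0.1405] [1.7983e+02 2.0000e-02 9.3780e+01] F [ 0.1  0.  -1.4] op 0.0306 shift [-303.1   11.1    0.7] twist -0.0
```

View pics/w3.png

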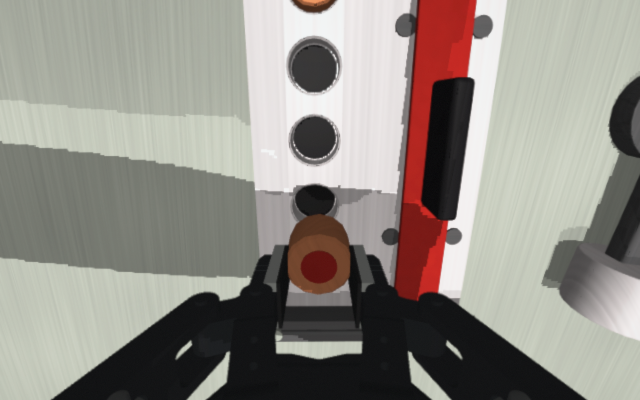

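```bash
cat >> h.py <<'E'
def inhand(im,p,o):
    R=Ro.from_euler('xyz',o['tcp_rot'],degrees=True); t=R.inv().apply((p-o['ee_pos']).reshape(-1,3)).reshape(p.shape)*1000
    m=(abs(t[...,0])<25)&(abs(t[...,1])<20)&(t[...,2]>-35)&(t[...,2]<35)
    i=im.astype(int)
    m[330:]=0; m[:,:285]=0; m[:,355:]=0; m&=i.max(2)>70
    zt=np.percentile(t[m][:,2],3); m2=m&(abs(t[...,2]-zt)<5)
    (x,y),r=cv2.minEnclosingCircle(t[m2][:,:2].astype(np.float32))
    vu=np.argwhere(m2); print('inhand top z',zt.round(1),'mean',t[m2].mean(0).round(1),'circ',round(x,1),round(y,1),round(r,1),'n',m2.sum(),'rows',vu[:,0].min(),vu[:,0].max(),'cols',vu[:,1].min(),vu[:,1].max())
    dm=m2&(i[...,0]-i[...,1]>70)&(i[...,1]<50)
    if dm.sum(): print('dot',t[dm].mean(0).round(1),np.argwhere(dm).mean(0).round(1))
E
python3 - <<'E'
from h import *
im,d,p=load('w3'); inhand(im,p,sensors.get_obs())
E
```

```text
inhand top z 5.7 mean [4.3 1.4 7. ] circ 1.9 2.4 19.7 n 3178 rows 232 294 cols 288 354
dot [2.7 1.3 6.4] [266.7 318.5]
```

Call:
apply_moves(motion=[{"jaw": -0.4,"xyz": [-60,2,-10],"twist": 0},{"jaw": -0.4,"xyz": [-120,4,-10],"twist": 0},{"jaw": -0.4,"xyz": [-180,7,-10],"twist": 0},{"jaw": -0.4,"xyz": [-235,9,-10],"twist": 0},{"jaw": -0.4,"xyz": [-275,11,-10],"twist": 0}])

```text
time: 8.1
ee_pos: [0.5317, -0.3052, 0.1477]
tcp_rot: [-179.9, -0.0, 93.7]
wrist_force: [-0.0, -0.9, -0.5]
opening: 0.0305
grasp_force: 59.6
```

```bash
python3 - <<'E'
from h import *
im,d,p=load('t1')
m=(p[...,1]<-.2)&(p[...,2]<.012)&(im[...,2].astype(int)>100)&(im[...,0]<70)&(p[...,0]<.65)
q=p[m];print(cv2.minAreaRect((q[:,:2]*1000).astype(np.float32)))
to(.535,-.315,.055,93.8)
E
```

```text
((605.6040649414062, -333.76068115234375), (90.00630187988281, 9.076298713684082), 69.2066650390625)
t 8.1 at [ 0.5317 -0.3052  0.1477] [-1.7993e+02 -4.0000e-02  9.3710e+01] F [-0.  -0.9 -0.5] op 0.0305 shift [-10.1   2.7  92.7] twist -0.002
```

Call:
apply_moves(motion=[{"jaw": -0.4,"xyz": [-7,3,40],"twist": 0},{"jaw": -0.4,"xyz": [-7,3,80],"twist": 0},{"jaw": -0.4,"xyz": [-7,3,95],"twist": 0},{"jaw": -0.4,"xyz": [-7,3,97],"twist": 0},{"jaw": -0.4,"xyz": [-7,3,97],"twist": 0}])

```text
time: 8.72
ee_pos: [0.5363, -0.3099, 0.0535]
tcp_rot: [179.9, 0.1, 93.8]
wrist_force: [0.5, -0.4, 0.0]
opening: 0.0305
grasp_force: 59.6
```

Call:
apply_moves(motion=[{"jaw": 0.1,"xyz": [0,0,0],"twist": 0},{"jaw": 0.1,"xyz": [0,0,0],"twist": 0},{"jaw": 0.1,"xyz": [0,0,-5],"twist": 0},{"jaw": 0.1,"xyz": [0,0,-50],"twist": 0},{"jaw": 0.2,"xyz": [0,0,-100],"twist": 0}])

```text
time: 9.35
ee_pos: [0.5352, -0.3094, 0.153]
tcp_rot: [-179.9, -0.0, 93.8]
wrist_force: [1.0, -1.2, 1.4]
opening: 0.0517
grasp_force: 0.0
```

```bash
python3 - <<'E'
from h import *
to(.4928,.1196,.145,93.8)
im,d,P=save('top','t2'); p=cloud(d,P)
tops(im,p,.005,.06,'binT',1,(.44,.62,-.42,-.25))
E
```

```text
t 9.35 at [ 0.5352 -0.3094  0.153 ] [-1.7994e+02 -4.0000e-02  9.3780e+01] F [ 1.  -1.2  1.4] op 0.0517 shift [430.9 -14.    8.4] twist -0.0
binT [429. 226.] 117 mean [ 537.1 -307.2   33.3] circ 537.2 -308.2 16.3
```

Call:
apply_moves(motion=[{"jaw": 0.25,"xyz": [55,-2,0],"twist": 0},{"jaw": 0.25,"xyz": [115,-4,0],"twist": 0},{"jaw": 0.25,"xyz": [175,-6,0],"twist": 0},{"jaw": 0.25,"xyz": [235,-8,0],"twist": 0},{"jaw": 0.25,"xyz": [290,-10,0],"twist": 0}])

```text
time: 10.02
ee_pos: [0.5062, -0.0191, 0.1526]
tcp_rot: [179.9, 0.0, 93.8]
wrist_force: [-0.5, 0.5, 0.9]
opening: 0.0535
grasp_force: 0.0
```

Call:
apply_moves(motion=[{"jaw": 0.25,"xyz": [50,-1,5],"twist": 0},{"jaw": 0.25,"xyz": [100,-3,10],"twist": 0},{"jaw": 0.25,"xyz": [141,-4.5,30],"twist": 0},{"jaw": 0.25,"xyz": [141,-4.5,55],"twist": 0},{"jaw": 0.25,"xyz": [141,-4.5,65],"twist": 0}])

```text
time: 10.65
ee_pos: [0.4921, 0.1197, 0.0861]
tcp_rot: [-179.9, 0.0, 93.8]
wrist_force: [0.8, -0.4, 0.3]
opening: 0.0535
grasp_force: 0.0
```

```bash
python3 - <<'E'
from h import *
im,d,P=save('wrist','w4');to(.4926,.1203,.0635,93.8)
E
```

```text
t 10.7 at [0.4921 0.1192 0.0854] [-1.7989e+02  2.0000e-02  9.3790e+01] F [ 0.7 -0.1 -2.4] op 0.0536 shift [ 1.   0.7 21.9] twist -0.0
```

Call:
apply_moves(motion=[{"jaw": 0.25,"xyz": [0.5,0.5,12],"twist": 0},{"jaw": 0.25,"xyz": [0.5,0.5,20],"twist": 0},{"jaw": 0.25,"xyz": [0.5,0.5,22],"twist": 0},{"jaw": 0.25,"xyz": [0.5,0.5,22],"twist": 0},{"jaw": -0.4,"xyz": [0.5,0.5,22],"twist": 0}])

```text
time: 11.32
ee_pos: [0.4935, 0.1199, 0.0654]
tcp_rot: [180.0, -0.0, 93.8]
wrist_force: [-0.4, 0.4, 0.5]
opening: 0.0364
grasp_force: 0.4
```

Call:
apply_moves(motion=[{"jaw": -0.4,"xyz": [0,0,0],"twist": 0},{"jaw": -0.4,"xyz": [0,0,0],"twist": 0},{"jaw": -0.4,"xyz": [0,0,0],"twist": 0}])

```text
time: 11.7
ee_pos: [0.4928, 0.1199, 0.0659]
tcp_rot: [-180.0, 0.0, 93.8]
wrist_force: [-6.1, -1.7, 7.7]
opening: 0.0308
grasp_force: 58.7
```

Call:
apply_moves(motion=[{"jaw": -0.4,"xyz": [0,0,-8],"twist": 0},{"jaw": -0.4,"xyz": [0,0,-20],"twist": 0},{"jaw": -0.4,"xyz": [0,0,-45],"twist": 0},{"jaw": -0.4,"xyz": [0,0,-75],"twist": 0},{"jaw": -0.4,"xyz": [0,0,-90],"twist": 0}])

```text
time: 12.32
ee_pos: [0.4941, 0.1201, 0.1575]
tcp_rot: [179.8, -0.0, 93.8]
wrist_force: [0.8, -0.4, -1.2]
opening: 0.0304
grasp_force: 59.6
```

```bash
python3 - <<'E'
from h import *
im,d,P=save('wrist','w5'); to(.527,-.362,.15,93.8); inhand(im,cloud(d,P),sensors.get_obs())
E
```

```text
t 12.38 at [0.4944 0.1202 0.1586] [ 1.7975e+02 -4.0000e-02  9.3780e+01] F [ 0.4 -0.7  0.2] op 0.0305 shift [-483.3    0.7    8.2] twist -0.0
inhand top z 9.4 mean [ 4.7  0.3 10.8] circ 1.5 1.2 19.7 n 3148 rows 230 292 cols 288 354
dot [ 0.2 -1.8 10.1] [270.3 314.2]
```

```bash
python3 -c "
import cv2,numpy as np
a=[cv2.resize(cv2.imread(f'pics/{f}.png')[190:340,250:390],(400,428),interpolation=cv2.INTER_NEAREST) for f in('w3','w5')]
cv2.imwrite('pics/c1.png',np.hstack(a))"
```

```text
(no output)
```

View pics/c1.png

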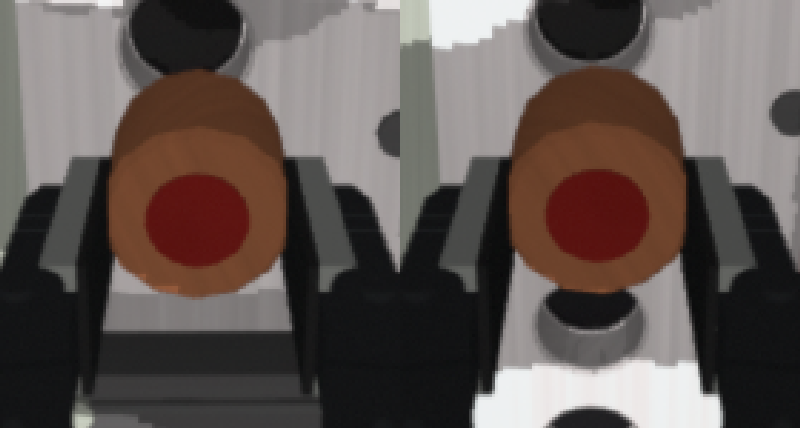

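Call:
apply_moves(motion=[{"jaw": -0.4,"xyz": [-55,0,0],"twist": 0},{"jaw": -0.4,"xyz": [-115,0,0],"twist": 0},{"jaw": -0.4,"xyz": [-175,0,0],"twist": 0},{"jaw": -0.4,"xyz": [-235,0,0],"twist": 0},{"jaw": -0.4,"xyz": [-290,0,0],"twist": 0}])

```text
time: 13.0
ee_pos: [0.5121, -0.1715, 0.1544]
tcp_rot: [-180.0, -0.0, 93.8]
wrist_force: [1.3, 0.4, -0.1]
opening: 0.0305
grasp_force: 59.6
```

Call:
apply_moves(motion=[{"jaw": -0.4,"xyz": [-55,0,0],"twist": 0},{"jaw": -0.4,"xyz": [-115,0,0],"twist": 0},{"jaw": -0.4,"xyz": [-170,0,0],"twist": 0},{"jaw": -0.4,"xyz": [-193,0,20],"twist": 0},{"jaw": -0.4,"xyz": [-193,0,40],"twist": 0}])

```text
time: 13.62
ee_pos: [0.5246, -0.3633, 0.1127]
tcp_rot: [-179.9, -0.1, 93.7]
wrist_force: [-0.3, -0.7, -0.7]
opening: 0.0306
grasp_force: 59.6
```

```bash
python3 - <<'E'
from h import *
to(.527,-.362,.054,93.8)
E
```

```text
t 13.62 at [ 0.5246 -0.3633  0.1127] [-1.7993e+02 -6.0000e-02  9.3670e+01] F [-0.3 -0.7 -0.7] op 0.0306 shift [ 1.   2.5 58.7] twist -0.002
```

Call:
apply_moves(motion=[{"jaw": -0.4,"xyz": [1,2,30],"twist": 0},{"jaw": -0.4,"xyz": [1,2,52],"twist": 0},{"jaw": -0.4,"xyz": [1,2,58],"twist": 0},{"jaw": -0.4,"xyz": [1,2,58],"twist": 0},{"jaw": 0,"xyz": [1,2,58],"twist": 0}])

```text
time: 14.25
ee_pos: [0.5275, -0.361, 0.0582]
tcp_rot: [179.9, 0.1, 93.8]
wrist_force: [0.9, -0.7, -0.4]
opening: 0.0429
grasp_force: 0.0
```

Call:
apply_moves(motion=[{"jaw": 0.1,"xyz": [0,0,0],"twist": 0},{"jaw": 0.1,"xyz": [0,0,0],"twist": 0},{"jaw": 0.1,"xyz": [0,0,-5],"twist": 0},{"jaw": 0.1,"xyz": [0,0,-50],"twist": 0},{"jaw": 0.2,"xyz": [0,0,-100],"twist": 0}])

```text
time: 14.88
ee_pos: [0.5266, -0.3606, 0.1579]
tcp_rot: [-179.9, -0.0, 93.8]
wrist_force: [0.6, -0.2, 0.8]
opening: 0.051
grasp_force: 0.0
```

```bash
python3 - <<'E'
from h import *
to(.467,.3725,.10,93.8)
im,d,P=save('top','t3'); p=cloud(d,P)
tops(im,p,.005,.06,'binT',1,(.44,.62,-.42,-.25))
tops(im,p,.028,.036,'newT',0,(.38,.65,.24,.44))
E
```

```text
t 14.88 at [ 0.5266 -0.3606  0.1579] [-1.7994e+02 -5.0000e-02  9.3780e+01] F [ 0.6 -0.2  0.8] op 0.051 shift [735.4 -11.1  58.5] twist -0.0
binT [429. 226.] 119 mean [ 536.9 -307.2   33.6] circ 537.0 -308.2 16.2
binT [447. 230.] 121 mean [ 528.1 -356.9   33.1] circ 528.9 -357.9 16.5
newT [212. 200.] 93 mean [592.2 299.1  30.8] circ 591.9 298.6 16.7
newT [182. 212.] 96 mean [556.5 380.   31. ] circ 556.0 380.6 17.2
newT [182. 244.] 105 mean [467.1 372.8  30.8] circ 467.3 372.5 17.1
```

Call:
apply_moves(motion=[{"jaw": 0.25,"xyz": [55,6,0],"twist": 0},{"jaw": 0.25,"xyz": [115,14,0],"twist": 0},{"jaw": 0.25,"xyz": [175,24,0],"twist": 0},{"jaw": 0.25,"xyz": [235,35,0],"twist": 0},{"jaw": 0.25,"xyz": [295,46,0],"twist": 0}])

```text
time: 15.55
ee_pos: [0.5535, -0.0617, 0.1576]
tcp_rot: [179.9, 0.0, 93.8]
wrist_force: [0.0, -0.6, 0.1]
opening: 0.0534
grasp_force: 0.0
```

Call:
apply_moves(motion=[{"jaw": 0.25,"xyz": [60,10,0],"twist": 0},{"jaw": 0.25,"xyz": [120,20,0],"twist": 0},{"jaw": 0.25,"xyz": [180,32,0],"twist": 0},{"jaw": 0.25,"xyz": [240,44,0],"twist": 0},{"jaw": 0.25,"xyz": [285,54,0],"twist": 0}])

```text
time: 16.18
ee_pos: [0.5885, 0.227, 0.1574]
tcp_rot: [180.0, -0.0, 93.9]
wrist_force: [1.1, -0.7, -0.2]
opening: 0.0533
grasp_force: 0.0
```

```bash
python3 - <<'E'
from h import *
to(.592,.2988,.040,93.8)
im,d,P=save('wrist','w6'); p=cloud(d,P)
tops(im,p,.026,.038,'newW',0,(.38,.65,.24,.44))
E
```

```text
t 16.18 at [0.5885 0.227  0.1574] [ 1.7996e+02 -2.0000e-02  9.3850e+01] F [ 1.1 -0.7 -0.2] op 0.0533 shift [ 71.3   8.2 117.4] twist 0.001
newW [168.   8.] 695 mean [470.3 365.4  31. ] circ 468.9 370.2 16.2
newW [289.   6.] 512 mean [558.5 371.2  30.9] circ 558.2 376.0 14.9
newW [330. 110.] 1421 mean [593.1 300.5  31.4] circ 593.2 300.2 16.7
```

Call:
apply_moves(motion=[{"jaw": 0.25,"xyz": [40,4,20],"twist": 0},{"jaw": 0.25,"xyz": [71.5,8,50],"twist": 0},{"jaw": 0.25,"xyz": [71.5,8,75],"twist": 0},{"jaw": 0.25,"xyz": [71.5,8,85],"twist": 0},{"jaw": 0.25,"xyz": [71.5,8,85],"twist": 0}])

```text
time: 16.85
ee_pos: [0.5917, 0.2959, 0.072]
tcp_rot: [-180.0, 0.0, 93.8]
wrist_force: [0.1, 0.5, 0.3]
opening: 0.0533
grasp_force: 0.0
```

```bash
python3 - <<'E'
from h import *
to(.592,.299,.041,93.8)
E
```

```text
t 16.85 at [0.5917 0.2959 0.072 ] [-1.7997e+02  1.0000e-02  9.3750e+01] F [0.1 0.5 0.3] op 0.0533 shift [ 3.1  0.5 31. ] twist -0.001
```

Call:
apply_moves(motion=[{"jaw": 0.25,"xyz": [3,0.5,18],"twist": 0},{"jaw": 0.25,"xyz": [3,0.5,29],"twist": 0},{"jaw": 0.25,"xyz": [3,0.5,31],"twist": 0},{"jaw": 0.25,"xyz": [3,0.5,31],"twist": 0},{"jaw": -0.4,"xyz": [3,0.5,31],"twist": 0}])

```text
time: 17.48
ee_pos: [0.5924, 0.2995, 0.0416]
tcp_rot: [180.0, -0.0, 93.8]
wrist_force: [0.1, -0.7, -0.2]
opening: 0.036
grasp_force: 0.0
```

Call:
apply_moves(motion=[{"jaw": -0.4,"xyz": [0,0,0],"twist": 0},{"jaw": -0.4,"xyz": [0,0,0],"twist": 0},{"jaw": -0.4,"xyz": [0,0,-25],"twist": 0},{"jaw": -0.4,"xyz": [0,0,-75],"twist": 0},{"jaw": -0.4,"xyz": [0,0,-110],"twist": 0}])

```text
time: 18.1
ee_pos: [0.5923, 0.2994, 0.1531]
tcp_rot: [179.9, -0.0, 93.8]
wrist_force: [0.8, 0.8, -0.1]
opening: 0.0299
grasp_force: 59.6
```

```bash
python3 - <<'E'
from h import *
im,d,P=save('wrist','w7'); to(.4928,.1204,.12,93.8); inhand(im,cloud(d,P),sensors.get_obs())
a=[cv2.resize(cv2.imread(f'pics/{f}.png')[190:340,250:390],(400,428),interpolation=cv2.INTER_NEAREST) for f in('w5','w7')]
cv2.imwrite('pics/c2.png',np.hstack(a))
E
```

```text
t 18.15 at [0.5933 0.3    0.1582] [ 1.7963e+02 -1.6000e-01  9.3780e+01] F [-0.5 -0.6  3.5] op 0.0301 shift [-172.7 -112.4   37. ] twist -0.0
inhand top z 14.6 mean [ 0.8 -0.6 15.7] circ -0.1 -0.7 17.0 n 2635 rows 237 294 cols 290 348
```

View pics/c2.png

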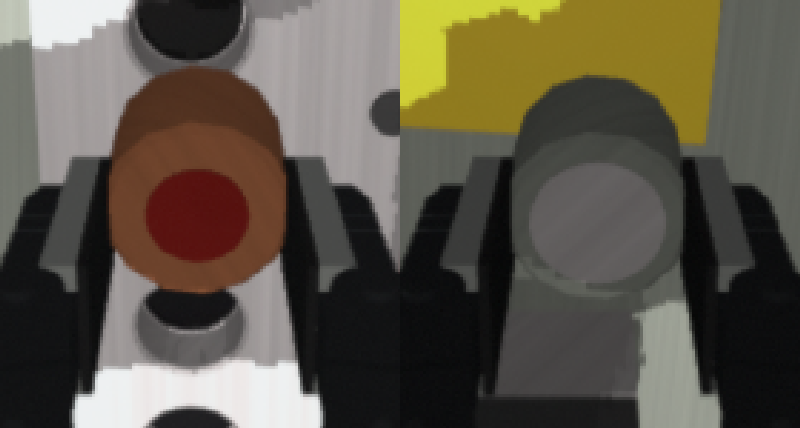

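```bash
cat >> h.py <<'E'
def face(f,u,v):
    z=np.load('pics/'+f+'.npz'); p=dict(mtx=z['mtx'],k1=z['k1'],rvec=np.zeros(3),tvec=np.zeros(3))
    c=cloud(z['d'],p)[int(v)-5:int(v)+6,int(u)-6:int(u)+7].reshape(-1,3); c=np.median(c,0)*1000
    Rc=cv2.Rodrigues(z['rvec'])[0]; Rt=Ro.from_euler('xyz',[180,0,93.78],degrees=True).as_matrix()
    r=Rt.T@Rc.T@c
    print(f,'cam',c.round(1),'tool-axes from cam',r.round(1)); return r
E
python3 - <<'E'
from h import *
face('w3',319,267);face('w5',319,265.3);face('w7',319,267.7)
E
```

```text
w3 cam [  0.2  33.  150.6] tool-axes from cam [-77.9   0.9 133. ]
w5 cam [  0.2  32.2 151.2] tool-axes from cam [-77.1   0.6 134. ]
w7 cam [  0.2  33.6 153.3] tool-axes from cam [-79.1   0.4 135.5]
```

Call:
apply_moves(motion=[{"jaw": -0.4,"xyz": [-45,-30,0],"twist": 0},{"jaw": -0.4,"xyz": [-95,-62,0],"twist": 0},{"jaw": -0.4,"xyz": [-145,-95,0],"twist": 0},{"jaw": -0.4,"xyz": [-171,-112,15],"twist": 0},{"jaw": -0.4,"xyz": [-171,-112,45],"twist": 0}])

```text
time: 18.77
ee_pos: [0.4915, 0.1198, 0.1069]
tcp_rot: [179.8, -0.0, 93.7]
wrist_force: [1.3, 0.2, 0.1]
opening: 0.0301
grasp_force: 59.7
```

Call:
apply_moves(motion=[{"jaw": -0.4,"xyz": [0,0,0],"twist": 0},{"jaw": -0.4,"xyz": [0,0,0],"twist": 0}])

```text
time: 19.02
ee_pos: [0.4919, 0.1216, 0.1069]
tcp_rot: [180.0, -0.0, 93.8]
wrist_force: [-0.0, -0.1, -0.9]
opening: 0.03
grasp_force: 59.7
```

```bash
python3 - <<'E'
from h import *
to(.4928,.1216,.0875,93.8)
E
```

```text
t 19.02 at [0.4919 0.1216 0.1069] [ 1.7997e+02 -1.0000e-02  9.3800e+01] F [-0.  -0.1 -0.9] op 0.03 shift [-0.1  0.8 19.4] twist 0.0
```

Descend gently toward the bore, watching force.

Call:
apply_moves(motion=[{"jaw": -0.4,"xyz": [0,0.8,8],"twist": 0},{"jaw": -0.4,"xyz": [0,0.8,14],"twist": 0},{"jaw": -0.4,"xyz": [0,0.8,19],"twist": 0},{"jaw": -0.4,"xyz": [0,0.8,22],"twist": 0},{"jaw": -0.4,"xyz": [0,0.8,25],"twist": 0}])

```text
time: 19.65
ee_pos: [0.4924, 0.1215, 0.0809]
tcp_rot: [180.0, -0.0, 93.8]
wrist_force: [-0.4, 0.5, 0.6]
opening: 0.0302
grasp_force: 59.8
```

Call:
apply_moves(motion=[{"jaw": -0.4,"xyz": [0,0,4],"twist": 0},{"jaw": -0.4,"xyz": [0,0,8],"twist": 0},{"jaw": -0.4,"xyz": [0,0,11],"twist": 0},{"jaw": -0.4,"xyz": [0,0,13],"twist": 0},{"jaw": -0.4,"xyz": [0,0,14.5],"twist": 0}])

```text
time: 20.27
ee_pos: [0.4925, 0.1216, 0.067]
tcp_rot: [180.0, -0.0, 93.8]
wrist_force: [-6.3, 2.1, 15.0]
opening: 0.0301
grasp_force: 61.3
```

Call:
apply_moves(motion=[{"jaw": 0.1,"xyz": [0,0,0],"twist": 0},{"jaw": 0.2,"xyz": [0,0,0],"twist": 0},{"jaw": 0.25,"xyz": [0,0,-10],"twist": 0},{"jaw": 0.25,"xyz": [0,0,-50],"twist": 0},{"jaw": 0.25,"xyz": [0,0,-90],"twist": 0}])

```text
time: 20.9
ee_pos: [0.4923, 0.1212, 0.1581]
tcp_rot: [-180.0, 0.0, 93.8]
wrist_force: [0.6, 0.1, 0.1]
opening: 0.0533
grasp_force: 0.0
```

```bash
python3 - <<'E'
from h import *
to(.556,.380,.072,93.8)
im,d,P=save('top','t4'); p=cloud(d,P)
tops(im,p,.05,.09,'seated',0,(.47,.52,-.12,.145))
tops(im,p,.028,.036,'newT',0,(.38,.65,.24,.44))
E
```

```text
t 20.9 at [0.4923 0.1212 0.1581] [-1.800e+02  1.000e-02  9.377e+01] F [0.6 0.1 0.1] op 0.0533 shift [254.1  80.6  86. ] twist -0.0
seated [361. 239.] 60 mean [ 495.3 -116.1   72.8] circ 494.3 -115.1 24.3
newT [182. 212.] 84 mean [555.9 381.2  31.2] circ 555.9 380.6 16.5
newT [182. 244.] 98 mean [467.4 372.2  31.3] circ 467.6 372.4 16.8
```

Call:
apply_moves(motion=[{"jaw": 0.25,"xyz": [55,18,0],"twist": 0},{"jaw": 0.25,"xyz": [112,36,0],"twist": 0},{"jaw": 0.25,"xyz": [170,55,0],"twist": 0},{"jaw": 0.25,"xyz": [225,72,0],"twist": 0},{"jaw": 0.25,"xyz": [254,80.5,20],"twist": 0}])

```text
time: 21.58
ee_pos: [0.5568, 0.3833, 0.1377]
tcp_rot: [179.8, -0.1, 93.9]
wrist_force: [0.6, -0.9, -0.6]
opening: 0.0533
grasp_force: 0.0
```

Call:
apply_moves(motion=[{"jaw": 0.25,"xyz": [0,0,30],"twist": 0},{"jaw": 0.25,"xyz": [0,0,60],"twist": 0},{"jaw": 0.25,"xyz": [0,0,65],"twist": 0},{"jaw": 0.25,"xyz": [0,0,65],"twist": 0}])

```text
time: 22.08
ee_pos: [0.5563, 0.3802, 0.0725]
tcp_rot: [180.0, -0.0, 93.8]
wrist_force: [0.4, 0.2, 1.1]
opening: 0.0536
grasp_force: 0.0
```

```bash
python3 - <<'E'
from h import *
to(.556,.381,.041,93.8)
im,d,P=save('top','t5'); p=cloud(d,P)
tops(im,p,.05,.09,'seated',0,(.47,.52,-.12,.145))
E
```

```text
t 22.07 at [0.5563 0.3802 0.0725] [ 1.7997e+02 -2.0000e-02  9.3770e+01] F [0.4 0.2 1.1] op 0.0536 shift [ 0.9 -0.2 31.5] twist -0.001
seated [361. 239.] 60 mean [ 495.3 -116.1   72.9] circ 494.3 -115.2 24.3
seated [274. 237.] 118 mean [492.  119.6  55.8] circ 491.9 119.6 16.9
```

Call:
apply_moves(motion=[{"jaw": 0.25,"xyz": [0.7,0,18],"twist": 0},{"jaw": 0.25,"xyz": [0.7,0,29],"twist": 0},{"jaw": 0.25,"xyz": [0.7,0,31.5],"twist": 0},{"jaw": 0.25,"xyz": [0.7,0,31.5],"twist": 0},{"jaw": -0.4,"xyz": [0.7,0,31.5],"twist": 0}])

```text
time: 22.75
ee_pos: [0.5562, 0.381, 0.0405]
tcp_rot: [180.0, -0.0, 93.8]
wrist_force: [-0.2, -0.1, -0.1]
opening: 0.0366
grasp_force: 0.0
```

Call:
apply_moves(motion=[{"jaw": -0.4,"xyz": [0,0,0],"twist": 0},{"jaw": -0.4,"xyz": [0,0,0],"twist": 0},{"jaw": -0.4,"xyz": [0,0,-25],"twist": 0},{"jaw": -0.4,"xyz": [0,0,-75],"twist": 0},{"jaw": -0.4,"xyz": [0,0,-115],"twist": 0}])

```text
time: 23.38
ee_pos: [0.5559, 0.3808, 0.1565]
tcp_rot: [180.0, -0.0, 93.8]
wrist_force: [0.7, 0.6, -0.7]
opening: 0.0307
grasp_force: 59.7
```

```bash
cat >> h.py <<'E'
def dot(f):
    im,d,p=load(f); g=cv2.cvtColor(im,cv2.COLOR_RGB2GRAY)
    a=g[225:300,285:355]; print('otsu'); t,m=cv2.threshold(cv2.GaussianBlur(a,(3,3),0),0,255,cv2.THRESH_OTSU)
    n,l,s,c=cv2.connectedComponentsWithStats(m)
    for k in range(1,n):
        if s[k,4]>200: print(s[k],c[k]+[285,225])
E
python3 - <<'E'
from h import *
im,d,P=save('wrist','w8'); to(.4961,.0705,.107,93.8); dot('w7');dot('w8'); face('w8',319,267)
a=[cv2.resize(cv2.imread(f'pics/{f}.png')[190:340,250:390],(400,428),interpolation=cv2.INTER_NEAREST) for f in('w7','w8')]
cv2.imwrite('pics/c3.png',np.hstack(a))
E
```

```text
t 23.43 at [0.557  0.3815 0.1626] [179.65  -0.21  93.78] F [-1.6 -0.2  3.3] op 0.0305 shift [-306.5  -81.6   54. ] twist -0.0
otsu
[ 55   0  15  21 203] [349.1182266  233.06896552]
[   3   11   63   64 3425] [318.57226277 270.21080292]
otsu
[   2   21   64   54 2517] [318.14382201 275.19825189]
w8 cam [  0.2  33.3 151.9] tool-axes from cam [-78.5   0.3 134.2]
```

View pics/c3.png

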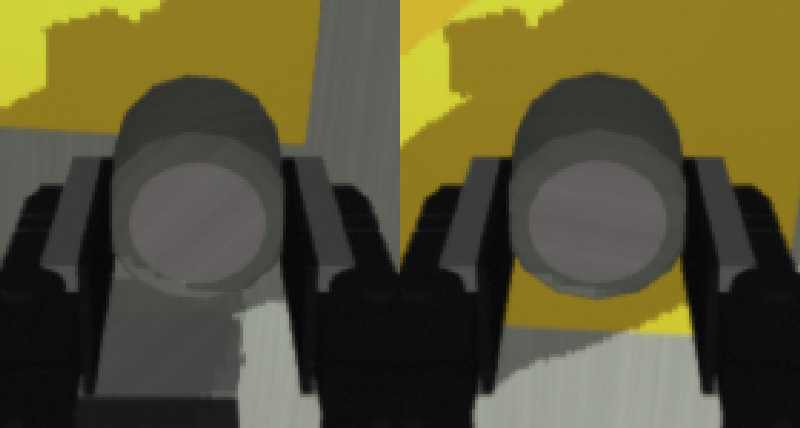

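Call:
apply_moves(motion=[{"jaw": -0.4,"xyz": [-58,-16,0],"twist": 0},{"jaw": -0.4,"xyz": [-118,-32,0],"twist": 0},{"jaw": -0.4,"xyz": [-178,-48,0],"twist": 0},{"jaw": -0.4,"xyz": [-238,-63,0],"twist": 0},{"jaw": -0.4,"xyz": [-285,-76,0],"twist": 0}])

```text
time: 24.05
ee_pos: [0.4981, 0.0893, 0.1547]
tcp_rot: [-180.0, 0.0, 93.7]
wrist_force: [0.4, 0.5, -0.2]
opening: 0.0304
grasp_force: 59.7
```

Call:
apply_moves(motion=[{"jaw": -0.4,"xyz": [-20,-5,0],"twist": 0},{"jaw": -0.4,"xyz": [-20,-5,25],"twist": 0},{"jaw": -0.4,"xyz": [-20,-5,50],"twist": 0},{"jaw": -0.4,"xyz": [-20,-5,50],"twist": 0},{"jaw": -0.4,"xyz": [-20,-5,50],"twist": 0}])

```text
time: 24.68
ee_pos: [0.4955, 0.0712, 0.1058]
tcp_rot: [180.0, 0.0, 93.8]
wrist_force: [0.5, -0.5, -0.8]
opening: 0.0305
grasp_force: 59.8
```

```bash
python3 - <<'E'
from h import *
to(.4958,.0712,.081,93.8)
E
```

```text
t 24.68 at [0.4955 0.0712 0.1058] [179.96   0.    93.79] F [ 0.5 -0.5 -0.8] op 0.0305 shift [-0.1  0.3 24.8] twist -0.0
```

Call:
apply_moves(motion=[{"jaw": -0.4,"xyz": [0,0.3,8],"twist": 0},{"jaw": -0.4,"xyz": [0,0.3,14],"twist": 0},{"jaw": -0.4,"xyz": [0,0.3,19],"twist": 0},{"jaw": -0.4,"xyz": [0,0.3,22],"twist": 0},{"jaw": -0.4,"xyz": [0,0.3,25],"twist": 0}])

```text
time: 25.3
ee_pos: [0.4956, 0.0712, 0.0799]
tcp_rot: [180.0, -0.0, 93.8]
wrist_force: [1.2, -0.5, -1.0]
opening: 0.0305
grasp_force: 59.8
```

Call:
apply_moves(motion=[{"jaw": -0.4,"xyz": [0,0,4],"twist": 0},{"jaw": -0.4,"xyz": [0,0,8],"twist": 0},{"jaw": -0.4,"xyz": [0,0,11],"twist": 0},{"jaw": -0.4,"xyz": [0,0,13],"twist": 0},{"jaw": -0.4,"xyz": [0,0,14.5],"twist": 0}])

```text
time: 25.92
ee_pos: [0.4956, 0.0712, 0.0659]
tcp_rot: [180.0, -0.0, 93.8]
wrist_force: [-4.6, -0.7, 11.7]
opening: 0.0307
grasp_force: 61.0
```

Call:
apply_moves(motion=[{"jaw": 0.1,"xyz": [0,0,0],"twist": 0},{"jaw": 0.2,"xyz": [0,0,0],"twist": 0},{"jaw": 0.25,"xyz": [0,0,-10],"twist": 0},{"jaw": 0.25,"xyz": [0,0,-50],"twist": 0},{"jaw": 0.25,"xyz": [0,0,-90],"twist": 0}])

```text
time: 26.55
ee_pos: [0.4954, 0.0711, 0.1572]
tcp_rot: [-180.0, -0.0, 93.8]
wrist_force: [-0.4, 0.2, 0.4]
opening: 0.0531
grasp_force: 0.0
```

```bash
python3 - <<'E'
from h import *
im,d,P=save('top','t6'); p=cloud(d,P)
tops(im,p,.028,.036,'newT',0,(.36,.65,.2,.46))
to(.4673,.3728,.072,93.8)
E
```

```text
newT [181. 253.] 106 mean [442.3 373.6  31. ] circ 442.7 373.1 16.4
t 26.6 at [0.4971 0.0714 0.1629] [ 1.796e+02 -3.000e-02  9.378e+01] F [-1.6 -0.1  4.2] op 0.0535 shift [302.7 -10.5  91. ] twist -0.0
```

Call:
apply_moves(motion=[{"jaw": 0.25,"xyz": [58,-6,0],"twist": 0},{"jaw": 0.25,"xyz": [118,-13,0],"twist": 0},{"jaw": 0.25,"xyz": [178,-20,0],"twist": 0},{"jaw": 0.25,"xyz": [225,-25,0],"twist": 0},{"jaw": 0.25,"xyz": [225,-25,0],"twist": 0}])

```text
time: 27.22
ee_pos: [0.455, 0.2967, 0.1558]
tcp_rot: [180.0, -0.0, 94.0]
wrist_force: [0.4, -0.4, -0.1]
opening: 0.0529
grasp_force: 0.0
```

```bash
python3 - <<'E'
from h import *
to(.4425,.3735,.072,93.8)
im,d,P=save('wrist','w9'); p=cloud(d,P)
tops(im,p,.026,.038,'newW',0,(.36,.65,.2,.46))
im,d,P=save('top','t7'); p=cloud(d,P)
tops(im,p,.028,.036,'newT',0,(.36,.65,.2,.46))
tops(im,p,.05,.09,'seated',0,(.47,.52,-.12,.145))
E
```

```text
t 27.23 at [0.455  0.2967 0.1558] [ 1.7999e+02 -3.0000e-02  9.4010e+01] F [ 0.4 -0.4 -0.1] op 0.0529 shift [77.4 -7.1 83.8] twist 0.004
newW [309. 100.] 1480 mean [442.3 376.7  31.5] circ 442.4 376.3 16.8
seated [292. 237.] 119 mean [495.4  70.   55.6] circ 495.7 70.0 16.8
seated [274. 238.] 119 mean [491.9 119.5  55.6] circ 491.9 119.7 16.5
```

Call:
apply_moves(motion=[{"jaw": 0.25,"xyz": [45,-4,0],"twist": 0},{"jaw": 0.25,"xyz": [78,-7.5,20],"twist": 0},{"jaw": 0.25,"xyz": [78,-7.5,60],"twist": 0},{"jaw": 0.25,"xyz": [78,-7.5,84],"twist": 0},{"jaw": 0.25,"xyz": [78,-7.5,84],"twist": 0}])

```text
time: 27.95
ee_pos: [0.4428, 0.3695, 0.07]
tcp_rot: [-179.8, 0.1, 93.7]
wrist_force: [0.1, -0.1, 0.5]
opening: 0.0533
grasp_force: 0.0
```

```bash
python3 - <<'E'
from h import *
to(.4424,.374,.041,93.8)
E
```

```text
t 27.95 at [0.4428 0.3695 0.07  ] [-1.7985e+02  1.2000e-01  9.3690e+01] F [ 0.1 -0.1  0.5] op 0.0533 shift [ 4.6 -0.1 29. ] twist -0.002
```

Call:
apply_moves(motion=[{"jaw": 0.25,"xyz": [0,0,0],"twist": 0},{"jaw": 0.25,"xyz": [0,0,0],"twist": 0}])

```text
time: 28.2
ee_pos: [0.444, 0.3715, 0.0732]
tcp_rot: [179.9, -0.1, 93.7]
wrist_force: [0.4, 0.3, -0.2]
opening: 0.0536
grasp_force: 0.0
```

```bash
python3 - <<'E'
from h import *
to(.4424,.374,.041,93.8)
E
```

```text
t 28.2 at [0.444  0.3715 0.0732] [ 1.7989e+02 -8.0000e-02  9.3740e+01] F [ 0.4  0.3 -0.2] op 0.0536 shift [ 2.6 -1.5 32.2] twist -0.001
```

Call:
apply_moves(motion=[{"jaw": 0.25,"xyz": [2.5,-1,18],"twist": 0},{"jaw": 0.25,"xyz": [2.5,-1,29],"twist": 0},{"jaw": 0.25,"xyz": [2.5,-1,31.5],"twist": 0},{"jaw": 0.25,"xyz": [2.5,-1,31.5],"twist": 0},{"jaw": -0.4,"xyz": [2.5,-1,31.5],"twist": 0}])

```text
time: 28.82
ee_pos: [0.4421, 0.374, 0.0404]
tcp_rot: [180.0, -0.0, 93.8]
wrist_force: [0.5, -0.1, -0.0]
opening: 0.0358
grasp_force: 0.0
```

Call:
apply_moves(motion=[{"jaw": -0.4,"xyz": [0,0,0],"twist": 0},{"jaw": -0.4,"xyz": [0,0,0],"twist": 0},{"jaw": -0.4,"xyz": [0,0,-25],"twist": 0},{"jaw": -0.4,"xyz": [0,0,-75],"twist": 0},{"jaw": -0.4,"xyz": [0,0,-115],"twist": 0}])

```text
time: 29.45
ee_pos: [0.442, 0.3738, 0.1567]
tcp_rot: [180.0, -0.0, 93.8]
wrist_force: [0.2, -0.5, -0.2]
opening: 0.0306
grasp_force: 59.7
```

```bash
python3 - <<'E'
from h import *
im,d,P=save('wrist','w10'); to(.499,.021,.106,93.8); face('w10',319,267)
a=[cv2.resize(cv2.imread(f'pics/{f}.png')[190:340,250:390],(400,428),interpolation=cv2.INTER_NEAREST) for f in('w8','w10')]
cv2.imwrite('pics/c4.png',np.hstack(a))
E
```

```text
t 29.5 at [0.4432 0.3748 0.1624] [179.66  -0.25  93.78] F [-0.9  0.6  3.2] op 0.0302 shift [-357.    32.    55.1] twist -0.0
w10 cam [  0.2  33.3 151.8] tool-axes from cam [-78.5   0.3 134.2]
```

View pics/c4.png

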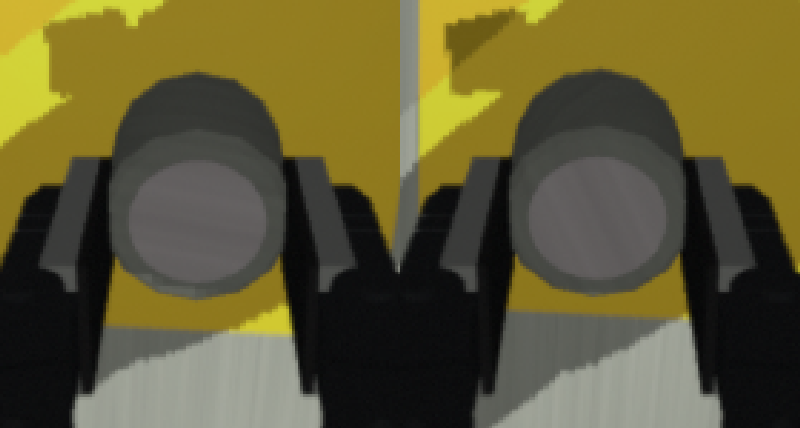

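Call:
apply_moves(motion=[{"jaw": -0.4,"xyz": [-58,5,0],"twist": 0},{"jaw": -0.4,"xyz": [-118,10,0],"twist": 0},{"jaw": -0.4,"xyz": [-178,16,0],"twist": 0},{"jaw": -0.4,"xyz": [-238,22,0],"twist": 0},{"jaw": -0.4,"xyz": [-285,26,0],"twist": 0}])

```text
time: 30.12
ee_pos: [0.4867, 0.0889, 0.1549]
tcp_rot: [180.0, 0.0, 93.7]
wrist_force: [0.0, 0.1, -0.4]
opening: 0.0302
grasp_force: 59.7
```

Call:
apply_moves(motion=[{"jaw": -0.4,"xyz": [-40,4,0],"twist": 0},{"jaw": -0.4,"xyz": [-71,7.4,10],"twist": 0},{"jaw": -0.4,"xyz": [-71,7.4,40],"twist": 0},{"jaw": -0.4,"xyz": [-71,7.4,50],"twist": 0},{"jaw": -0.4,"xyz": [-71,7.4,50],"twist": 0}])

```text
time: 30.75
ee_pos: [0.4984, 0.021, 0.1047]
tcp_rot: [-179.9, -0.0, 93.8]
wrist_force: [-0.8, -0.3, -1.2]
opening: 0.0302
grasp_force: 59.7
```

Call:
apply_moves(motion=[{"jaw": -0.4,"xyz": [0,0,0],"twist": 0},{"jaw": -0.4,"xyz": [0,0,0],"twist": 0}])

```text
time: 31.0
ee_pos: [0.4993, 0.0211, 0.106]
tcp_rot: [179.9, 0.0, 93.8]
wrist_force: [-0.1, -0.6, -0.7]
opening: 0.0308
grasp_force: 59.7
```

```bash
python3 - <<'E'
from h import *
to(.499,.0211,.081,93.8)
E
```

```text
t 31.0 at [0.4993 0.0211 0.106 ] [179.92   0.    93.81] F [-0.1 -0.6 -0.7] op 0.0308 shift [ 0.  -0.3 25. ] twist 0.0
```

Call:
apply_moves(motion=[{"jaw": -0.4,"xyz": [0,0,8],"twist": 0},{"jaw": -0.4,"xyz": [0,0,14],"twist": 0},{"jaw": -0.4,"xyz": [0,0,19],"twist": 0},{"jaw": -0.4,"xyz": [0,0,22],"twist": 0},{"jaw": -0.4,"xyz": [0,0,25],"twist": 0}])

```text
time: 31.62
ee_pos: [0.4988, 0.0208, 0.0799]
tcp_rot: [180.0, 0.0, 93.8]
wrist_force: [0.6, -0.7, -1.0]
opening: 0.0302
grasp_force: 59.7
```

Call:
apply_moves(motion=[{"jaw": -0.4,"xyz": [0,0,4],"twist": 0},{"jaw": -0.4,"xyz": [0,0,8],"twist": 0},{"jaw": -0.4,"xyz": [0,0,11],"twist": 0},{"jaw": -0.4,"xyz": [0,0,13],"twist": 0},{"jaw": -0.4,"xyz": [0,0,14.5],"twist": 0}])

```text
time: 32.25
ee_pos: [0.4988, 0.0208, 0.0659]
tcp_rot: [180.0, 0.0, 93.8]
wrist_force: [-4.9, -0.7, 11.3]
opening: 0.0305
grasp_force: 61.0
```

Seated; release, rise, and check from the top and move toward the keeper.

Call:
apply_moves(motion=[{"jaw": 0.1,"xyz": [0,0,0],"twist": 0},{"jaw": 0.2,"xyz": [0,0,0],"twist": 0},{"jaw": 0.25,"xyz": [0,0,-10],"twist": 0},{"jaw": 0.25,"xyz": [0,0,-50],"twist": 0},{"jaw": 0.25,"xyz": [0,0,-90],"twist": 0}])

```text
time: 32.88
ee_pos: [0.4986, 0.0208, 0.1571]
tcp_rot: [-180.0, 0.0, 93.8]
wrist_force: [0.3, -0.2, -0.2]
opening: 0.0537
grasp_force: 0.0
```

Call:
apply_moves(motion=[{"jaw": 0.25,"xyz": [0,40,0],"twist": 0},{"jaw": 0.25,"xyz": [0,79,0],"twist": 0},{"jaw": 0.25,"xyz": [0,79,0],"twist": 0},{"jaw": 0.25,"xyz": [0,79,0],"twist": 0}])

```text
time: 33.38
ee_pos: [0.5773, 0.026, 0.1557]
tcp_rot: [-180.0, -0.0, 93.8]
wrist_force: [0.2, 0.3, 0.7]
opening: 0.0532
grasp_force: 0.0
```

```bash
python3 - <<'E'
from h import *
im,d,P=save('top','t8'); p=cloud(d,P)
tops(im,p,.05,.066,'seated',0,(.47,.52,-.12,.145))
tops(im,p,.02,.04,'mat',0,(.3,.7,.2,.46))
tops(im,p,.005,.06,'binT',1,(.44,.62,-.42,-.25))
to(.579,.0265,.0945,93.8)
E
```

```text
binT [429. 226.] 119 mean [ 537.2 -307.2   33.6] circ 536.8 -308.0 16.4
binT [447. 230.] 124 mean [ 528.2 -357.    33.3] circ 528.1 -358.7 17.0
t 33.42 at [0.5771 0.0259 0.156 ] [-180.      0.     93.78] F [-0.8 -0.1  0.3] op 0.0536 shift [ 0.4  2.  61.5] twist -0.0
```

Call:
apply_moves(motion=[{"jaw": 0.25,"xyz": [0,1.5,30],"twist": 0},{"jaw": 0.25,"xyz": [0,1.5,55],"twist": 0},{"jaw": 0.25,"xyz": [0,1.5,61],"twist": 0},{"jaw": 0.25,"xyz": [0,1.5,61],"twist": 0},{"jaw": -1,"xyz": [0,1.5,61],"twist": 0}], grip_force=40)

```text
time: 34.05
ee_pos: [0.5795, 0.0261, 0.096]
tcp_rot: [179.9, 0.0, 93.8]
wrist_force: [-0.1, 0.5, -0.0]
opening: 0.0364
grasp_force: 0.0
```

Call:
apply_moves(motion=[{"jaw": -1,"xyz": [0,0,0],"twist": 0},{"jaw": -1,"xyz": [0,0,0],"twist": 0},{"jaw": -1,"xyz": [0,0,0],"twist": 0}])

```text
time: 34.42
ee_pos: [0.5786, 0.0261, 0.0955]
tcp_rot: [-180.0, 0.0, 93.8]
wrist_force: [-6.4, -0.4, 6.5]
opening: 0.011
grasp_force: 40.4
```

Call:
apply_moves(motion=[{"jaw": -1,"xyz": [0,-12,0],"twist": 0},{"jaw": -1,"xyz": [0,-27,0],"twist": 0},{"jaw": -1,"xyz": [0,-43,0],"twist": 0},{"jaw": -1,"xyz": [0,-59,0],"twist": 0},{"jaw": -1,"xyz": [0,-70,0],"twist": 0}])

```text
time: 35.05
ee_pos: [0.5091, 0.0214, 0.0955]
tcp_rot: [179.9, 0.0, 93.8]
wrist_force: [3.0, -0.6, 5.3]
opening: 0.011
grasp_force: 41.2
```

Call:
apply_moves(motion=[{"jaw": -1,"xyz": [0,-3,0],"twist": 0},{"jaw": -1,"xyz": [0,-6,0],"twist": 0},{"jaw": -1,"xyz": [0,-9,0],"twist": 0},{"jaw": -1,"xyz": [0,-10.5,0],"twist": 0},{"jaw": -1,"xyz": [0,-10.5,0],"twist": 0}])

```text
time: 35.67
ee_pos: [0.499, 0.0207, 0.0955]
tcp_rot: [179.9, 0.0, 93.8]
wrist_force: [0.5, -0.6, 7.8]
opening: 0.0111
grasp_force: 41.3
```

Call:
apply_moves(motion=[{"jaw": -1,"xyz": [0,-1,0],"twist": 0},{"jaw": -1,"xyz": [0,-1.5,0],"twist": 0},{"jaw": -1,"xyz": [0,-1.5,0],"twist": 0}])

```text
time: 36.05
ee_pos: [0.4986, 0.0207, 0.0955]
tcp_rot: [179.8, 0.0, 93.8]
wrist_force: [6.8, -0.7, 4.3]
opening: 0.0113
grasp_force: 40.8
```

Call:
apply_moves(motion=[{"jaw": -1,"xyz": [0,-1,0],"twist": 0},{"jaw": -1,"xyz": [0,-2,0],"twist": 0},{"jaw": -1,"xyz": [0,-2,0],"twist": 0}])

```text
time: 36.42
ee_pos: [0.4985, 0.0207, 0.0956]
tcp_rot: [179.5, 0.0, 93.8]
wrist_force: [17.7, 0.8, -2.8]
opening: 0.0113
grasp_force: 40.1
```

Stop reached. Relieve, release, rise clear.

Call:
apply_moves(motion=[{"jaw": -1,"xyz": [0,2.5,0],"twist": 0},{"jaw": -1,"xyz": [0,2.5,0],"twist": 0},{"jaw": 0,"xyz": [0,2.5,0],"twist": 0},{"jaw": 0,"xyz": [0,2.5,0],"twist": 0},{"jaw": 0,"xyz": [0,2.5,-40],"twist": 0}])

```text
time: 37.05
ee_pos: [0.4957, 0.0206, 0.1319]
tcp_rot: [-179.6, -0.0, 93.8]
wrist_force: [-0.1, -0.4, 0.5]
opening: 0.0425
grasp_force: 0.0
```

Call:
apply_moves(motion=[{"jaw": 0,"xyz": [0,0,-50],"twist": 0},{"jaw": 0,"xyz": [-50,-20,-80],"twist": 0},{"jaw": 0,"xyz": [-110,-60,-80],"twist": 0},{"jaw": 0,"xyz": [-160,-100,-80],"twist": 0},{"jaw": 0,"xyz": [-160,-100,-80],"twist": 0}])

```text
time: 37.67
ee_pos: [0.4066, -0.1476, 0.2146]
tcp_rot: [-180.0, 0.0, 93.6]
wrist_force: [-0.5, 0.2, -0.1]
opening: 0.0429
grasp_force: 0.0
```

```bash
python3 - <<'E'
from h import *
to(0,0,0)
im,d,P=save('top','t9'); p=cloud(d,P)
tops(im,p,.098,.105,'grip',0,(.45,.62,-.1,.145))
tops(im,p,.02,.04,'mat',0,(.3,.7,.2,.46))
a=cv2.imread('pics/t9.png')[90:290,150:490];cv2.imwrite('pics/c5.png',cv2.resize(a,(800,470),interpolation=cv2.INTER_CUBIC))
E
```

```text
t 37.67 at [ 0.4066 -0.1476  0.2146] [-1.7997e+02  1.0000e-02  9.3560e+01] F [-0.5  0.2 -0.1] op 0.0429 shift [ 172.6 -396.5  214.7] twist None
grip [310. 235.] 105 mean [498.6  20.3 100.3] circ 498.3 20.5 38.4
```

View pics/c5.png

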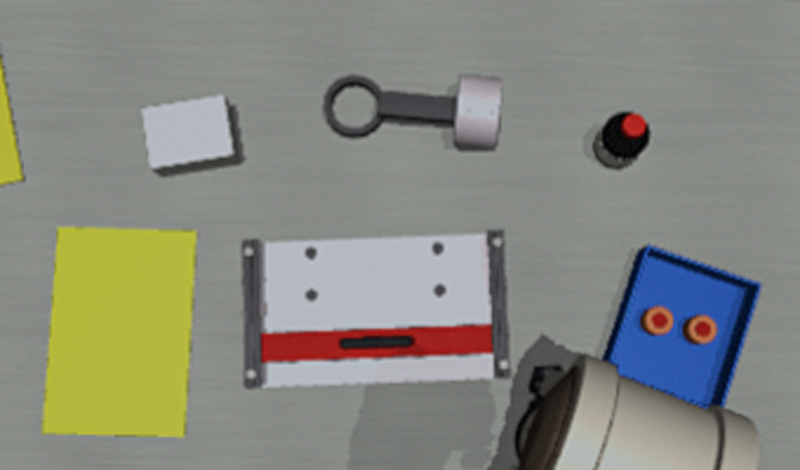

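```bash
python3 -c "
from workcell import bot; print(bot.job_done())"
```

```text
the job is handed in; nothing more can be done
None
```

The job is handed in: both worn tappets are in the blue bin, all three new tappets are in bores 2, 3 and 4, and the keeper is shut against its stop. The cameras confirmed the tappets in bores 3 and 4 seated; for bore 2 I relied on the insertion force and the keeper sliding over it freely.

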